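# Set the drinks urn to drip dry

## Robot

A 7-joint arm with a two-finger parallel gripper is mounted at the origin on a cart in front of the work surface, level with it; the furniture and walls round the work are solid. World frame = base frame: x ahead of the robot, y to its left, z up, the work surface at z = 0. Lengths are in m, angles in rad, forces in N, time in s.
With the tool pointing down it reaches from about 0.4 to 0.75 m from the base axis. Payload 19.5 kg.
Tool frame: the origin (TCP) lies at the very end of the fingers, on their centre line; the grasp point (between the pads) lies 19 mm behind it (r.pinch_z is the distance from the TCP to the grasp point, in m); z points along the fingers, y is the direction in which the jaws open and shut (so a half turn about z gives the same grasp; the last joint's range is limited). The gripper opens to 85 mm and grips with 20 to 120 N. Pads are 22 mm wide; open, the fingers measure 114 mm over their backs; the gripper's body (76 mm by 85 mm) begins 54 mm behind the grasp point. The pads swing forward as they close: fully open they stand 13 mm farther back than shut.
Start: joints at [-1.328, 0.707, -0.028, 1.485, 0.022, 0.951, -0.075], TCP at [0.162, 0.552, 0.231] pointing down, gripper open.
Joint ranges: [-2.71, 2.71], [-0.32, 2.16], [-1.57, 1.52], [0, 2.45], [-1.46, 4.6], [0, 2.02], [-2.83, 2.83]. Speed limits (rad/s): [1.89, 1.89, 2.57, 2.57, 3.01, 3.01, 3.01].

## Interface

Orientations are given as a unit quaternion [x, y, z, w].
In Python, from plant import r gives the robot as it stands.
- The arm moves only by the tool carry_out, never from a script. Its arguments are lists of equal length, an entry for each row: "travel": the shift along the world's x, y, z in cm, a list of three; "yaw": the turn about the world's z in rad. In form: {"travel": [[x, y, z], ...], "yaw": [yaw, ...]}. A call has 1 to 12 rows; each row shifts and turns the commanded pose from where the row before left it; what a row does not reach is not made up. A row lasts 1/12 s, in which the tool goes at most 41.7 mm and 7.16 degrees, less where a joint would pass 70% of its speed; a pose out of reach is approached as far as the arm can. A call with a gripper value outside its range is refused whole. "jaw" is the finger opening in cm, from 0 to 8.54, set as the call begins (left out, the last holds). The fingers move at their own pace and stop on an object; "force" is the grip in N (left out, the last holds). Time passes only in rows, so rows that do not move let the fingers close. It gives the time, the measured TCP pose, the force and the opening at its end, in the units of the state.
- r.get_state(): the state, without advancing time (a new reading comes with each control period).
- r.get_image(name): name is "scene" or "side" or "wrist"; returns a dict with "img" (420x560x3 uint8, red, green, blue), "mtx" (3x3 intrinsics, pixels), "dist_coeffs" ([k1, k2, p1, p2, k3] as OpenCV has them; the pictures are not rectified), "R" (3x3) and "t" (3): a world point X has camera coordinates R X + t. Camera axes: x right, y down, z forward; pixel columns grow to the right and rows downward; lengths in m; the calibration is good to about 2 mm. A picture is of the moment at which its call begins. There is no depth.
- r.hand_in(): hands the job in, once; it reports no verdict.
The state is a dict: "time_s": time; "joint_positions": joint angles; "joint_velocities": joint speeds; "tau": joint torques, N m; "ee_pos": TCP position; "ee_rot": TCP orientation; "wrist_force": force on the tool from outside, world axes, zero at the start; "wrist_torque": the same for the moment, N m; "finger_gap": finger opening in m.
Only numpy, scipy, OpenCV 4.12 (cv2) and the standard library are available. Lean on these libraries where they do the work, as an engineer would, in place of code of your own. Each camera call takes 0.05 s, during which the arm holds its last target.

## Task

The steel drinks urn has been emptied after service and is still hot; set it to drip dry. First push the round steel drip dish across the worktop, without lifting it, until it stands under the spout of the tap; then reach down through the opening of the tap guard and press the black tap lever all the way down, so that it stays open, without touching the guard or the hot pot. Leave the pepper mill and the little pot of toothpicks where they stand.

Things in the scene. Friction and masses are not known exactly. Their poses are not given: they have to be found in the camera images.
- urn: Drinks urn, fixed: black plastic base (202 across, 56 high) under a steel pot. Origin: centre of the underside, on the worktop. z up, x from the tap side to the back, y to the left as seen when facing the tap; tap and guard stick out along -x. The tap (valve 165 to 195 from the axis, 29 wide, up to 135 high, on a thin pipe) and the base may be touched.
- urn_pot: The hot steel pot (200 across, 206 at the rim) with lid, knob and black side handles (left and right, out to 136 from the axis, 215 high), from 56 to 314 above the worktop. Origin: top of the lid's knob, on the urn's axis; axes of the urn. Must not be touched.
- urn_guard: Tap guard, not to be touched: two level U-shaped rails of 8 mm rod joined by posts. Origin: middle of its opening, level with the top of the upper rail: x = -213, y = 0, z = 162 in the urn's frame; same axes. From there the rails' inner faces lie at y = +36 and -36, the front bar's at x = -38 (corners cut from x = -24), the tap valve at x = +18. Underside of lower rail 118 above the worktop.
- lever_pad (a point): Place to press on top of the black lever paddle (26 wide, 40 long, 8 thick), 40 from the lever's pin; the paddle reaches 17 farther. The pin lies along y at x = -175, z = 128 in the urn's frame. Shut, the paddle rises to the front at 0.3 rad, this point 144 above the worktop (18 below the guard's top); fully open it slopes down at 0.3 rad, this point at about 120.
- tap_lever (a joint): Angle of the tap lever in rad: 0 shut, 0.6 fully open at its stop; grows as the paddle is pressed down. Stiff: takes about 6 N at the pad and stays where it is left.
- dish: Open round steel drip dish, 0.3 kg, loose on the worktop: 50 high, 116 across at the foot, 132 across 10 mm up, 140 across at the rim, wall 3.5. Origin: centre of its underside. At the start it stands to the left of the guard. Placed centrally under the spout, its rim clears the urn's base by about 9.
- pepper_mill: Wooden pepper mill, 58 across, 150 high, loose, near the worktop's front edge, to the right of the guard's front end. Origin: centre of its underside.
- toothpick_pot: Small clear pot of toothpicks, 41 across, 64 high, loose, just behind the mill as seen from the robot. Origin: centre of its underside.
- drip_point (a point): Point on the worktop straight below the spout's mouth, where the dish belongs: x = -180, y = 0, z = 0 in the urn's frame.
- spout (a point): Centre of the spout's mouth, 17 across, facing down: x = -180, y = 0, z = 76 in the urn's frame.
- frother: Steel milk frother jug on a black foot, about 100 x 156 across with its handle, 171 high, fixed, to the left of the urn: an obstacle only. Origin: centre of its underside.

How it is judged:
On the way, in this order (a step that is already met when the one before it is completed fails the run):
1. the dish stands still under the spout while the tap is shut (horizontal distance between dish and drip_point below 0.035 m and linear speed of dish below 0.02 m/s and value of joint tap_lever below 0.15 rad), for 0.2 s.
2. the tap lever is pressed fully down (value of joint tap_lever above 0.52 rad), for 0.2 s.
At the end, for the whole second after the job is handed in: The dish stands flat and still on the worktop with its centre within 35 mm of straight below the spout; the tap lever is down past 0.52 rad of its 0.6; mill and pot of toothpicks are within 20 mm of where they stood (horizontal distance between dish and drip_point below 0.035 m and height (world z) of dish below 0.006 m and angle between dish's own z axis and vertical below 0.06 rad and linear speed of dish below 0.02 m/s and value of joint tap_lever above 0.52 rad and distance of each of pepper_mill, toothpick_pot from where it was at the start of the episode below 0.02 m); the robot touches nothing.
It fails at once if the tap guard is touched (contact force between any of the arm, the fingers and urn_guard above 0.5 N).
It fails at once if the hot pot is touched (contact force between any of the arm, the fingers and urn_pot above 0.5 N).
It fails at once if the dish is lifted or tipped up (height (world z) of dish above 0.012 m or angle between dish's own z axis and vertical above 0.25 rad).
It fails at once if the tap is opened before the dish is under the spout (value of joint tap_lever above 0.2 rad and horizontal distance between dish and drip_point above 0.05 m).
It fails at once if the mill or the pot of toothpicks is pushed away or knocked over (distance of any of pepper_mill, toothpick_pot from where it was at the start of the episode above 0.03 m).
It also fails if it takes over 54 s, if anything falls off the work surface, if the arm or the gripper's body presses on something with over 40 N, if the wrist force passes 120 N, or if a joint passes its speed limit or range.

## Working session

There is one attempt and no reset: what is moved stays moved. The work goes in short steps, Python scripts to look and compute and a tool call to move; the robot and the scene stay as the last step left them, time stands still between calls to the robot, and variables do not carry over. Pictures are saved under pics/ and viewed, and the job is handed in when it is done.

Besides the shell and the picture viewer there is one more tool, called as name(argument=value, ...), one argument or row to a line, values as JSON. carry_out: Moves the arm, as the interface text tells. Its arguments: {"type":"object","properties":{"travel":{"type":"array","items":{"type":"array","items":{"type":"number"}}},"yaw":{"type":"array","items":{"type":"number"}},"jaw":{"type":"number"},"force":{"type":"number"}},"required":["travel","yaw"]}

```bash
ls; mkdir -p pics
python3 - <<'E'
from plant import r
import cv2,numpy as np
s=r.get_state();print({k:np.round(v,3).tolist() for k,v in s.items()})
for n in ["scene","side","wrist"]:
    d=r.get_image(n);cv2.imwrite(f"pics/{n}0.png",d["img"][:,:,::-1])
    C=-d["R"].T@d["t"];print(n,C.round(3),d["mtx"].round(1).tolist(),np.round(d["dist_coeffs"],3), d["R"].round(2).tolist())
E
```

```text
pics
{'time_s': 0.0, 'joint_positions': [-1.328, 0.707, -0.028, 1.485, 0.022, 0.951, -0.076], 'joint_velocities': [0.001, -0.0, 0.001, 0.0, 0.0, -0.001, 0.0], 'tau': [-0.001, -88.322, 1.235, -23.616, 0.017, 0.007, 0.0], 'ee_pos': [0.161, 0.552, 0.231], 'ee_rot': [0.142, 0.99, -0.001, -0.0], 'wrist_force': [-0.105, -0.288, -0.902], 'wrist_torque': [-0.003, -0.031, 0.001], 'finger_gap': 0.085}
scene [ 0.297 -0.184  0.981] [[387.2, 0.0, 282.1], [0.0, 387.2, 209.5], [0.0, 0.0, 1.0]] [-0.085  0.     0.     0.     0.   ] [[0.84, -0.54, 0.0], [-0.45, -0.71, -0.54], [0.29, 0.45, -0.84]]
side [ 0.336 -0.561  0.604] [[384.2, 0.0, 282.6], [0.0, 384.2, 211.6], [0.0, 0.0, 1.0]] [0.03 0.   0.   0.   0.  ] [[0.96, -0.27, 0.01], [-0.11, -0.42, -0.9], [0.24, 0.87, -0.43]]
wrist [0.091 0.572 0.374] [[298.4, 0.0, 282.2], [0.0, 298.4, 210.6], [0.0, 0.0, 1.0]] [-0.036  0.     0.     0.     0.   ] [[0.28, 0.96, -0.0], [0.92, -0.27, 0.29], [0.28, -0.08, -0.96]]
```

View pics/scene0.png

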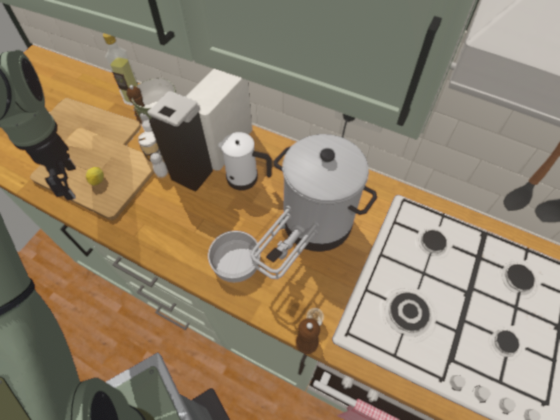

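View pics/side0.png

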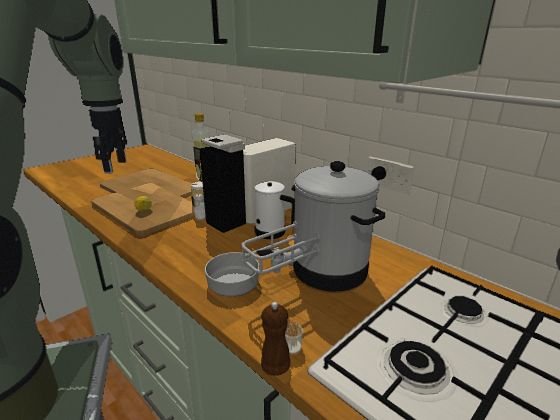

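View pics/wrist0.png

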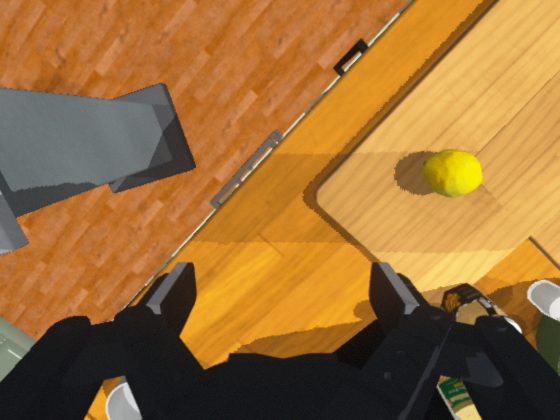

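The scene view shows the dish rim at about (235,256), the pot knob at (327,156), the guard at (283,243) and the mill at (308,333). The side view shows the knob at (337,166), the dish at (232,273) and the mill at (275,340). I'll enlarge both views to get exact pixels.

Run:
```python
import cv2
a=cv2.imread("pics/scene0.png")[130:355,200:400];cv2.imwrite("pics/sc_z.png",cv2.resize(a,None,fx=2.66*1,fy=2.66,interpolation=cv2.INTER_CUBIC))
b=cv2.imread("pics/scene0.png")[200:290,200:320];cv2.imwrite("pics/sc_z2.png",cv2.resize(b,None,fx=6,fy=6,interpolation=cv2.INTER_CUBIC))
b=cv2.imread("pics/side0.png")[205:305,200:330];cv2.imwrite("pics/si_z2.png",cv2.resize(b,None,fx=6,fy=6,interpolation=cv2.INTER_CUBIC))
```

```text
(no output)
```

View pics/sc_z.png

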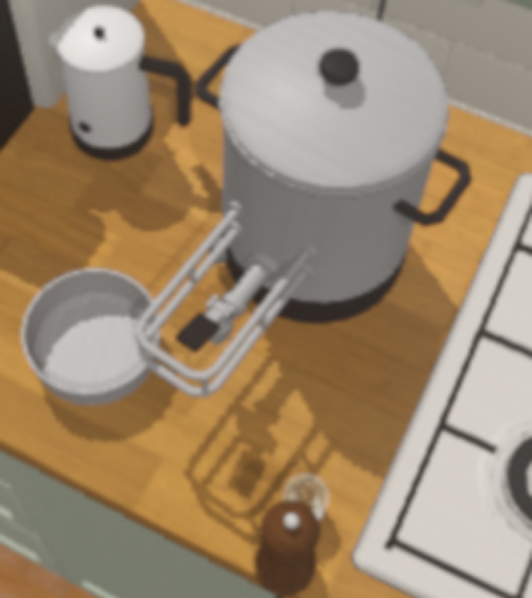

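View pics/sc_z2.png

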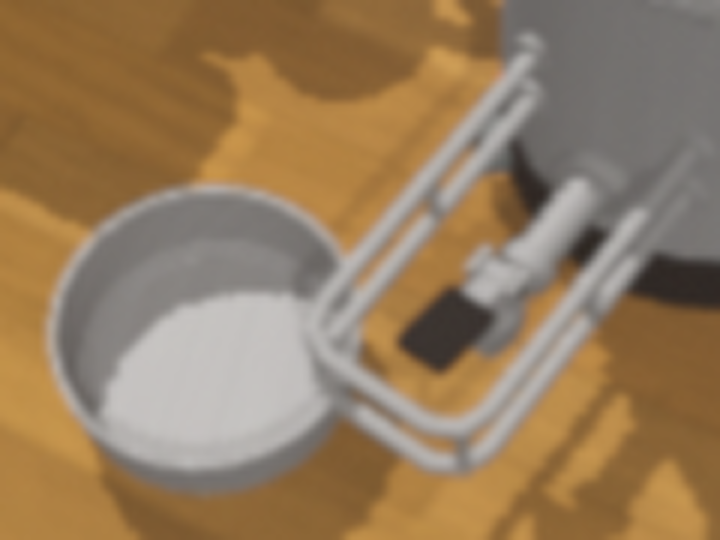

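View pics/si_z2.png

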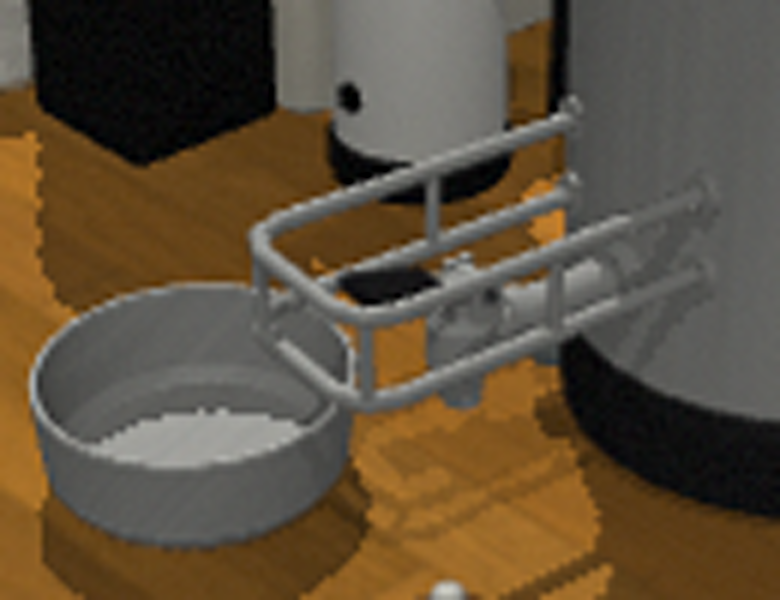

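Upper rail, knob, lever and dish rim all show clearly in both enlargements. Next I'll cast rays onto planes at the known heights.

```bash
cat > h.py <<'E'
from plant import r
import cv2,numpy as np
def cast(d,px,z):
    px=np.array(px,float).reshape(-1,1,2)
    n=cv2.undistortPoints(px,np.array(d["mtx"]),np.array(d["dist_coeffs"])).reshape(-1,2)
    R=np.array(d["R"]);C=-R.T@np.array(d["t"])
    D=np.c_[n,np.ones(len(n))]@R
    return C+D*((z-C[2])/D[:,2])[:,None]
def proj(d,X):
    rv,_=cv2.Rodrigues(np.array(d["R"]));return cv2.projectPoints(np.array(X,float).reshape(-1,3),rv,np.array(d["t"]),np.array(d["mtx"]),np.array(d["dist_coeffs"]))[0].reshape(-1,2)
def uz(p,ox,oy,s): p=np.array(p,float);return (p+.5)/s-.5+[ox,oy]
def circ(P):
    A=np.c_[2*P[:,:2],np.ones(len(P))];s=np.linalg.lstsq(A,(P[:,:2]**2).sum(1),rcond=None)[0]
    return s[:2],np.sqrt(s[2]+s[:2]@s[:2])
E
python3 - <<'E'
from h import *
S=r.get_image("scene");D=r.get_image("side")
print("dish",circ(cast(S,uz([(50,325),(70,265),(130,205),(205,186),(280,207),(330,258),(205,470),(270,455),(130,450),(80,400)],200,200,6),.05)))
print("dish",circ(cast(D,uz([(33,385),(70,325),(130,295),(200,284),(270,292),(200,466),(100,450),(300,440),(45,415)],200,205,6),.05)))
for d,o,L in((S,(200,200),dict(Lr=[(345,285),(532,46)],Rr=[(485,412),(640,212)],F=[(340,350),(430,415)])),
             (D,(200,205),dict(Lr=[(290,217),(570,115)],Rr=[(400,312),(630,220)],F=[(275,258),(340,310)]))):
    ln={}
    for k,v in L.items():
        P=cast(d,uz(v,*o,6),.158)[:,:2];t=P[1]-P[0];t/=np.linalg.norm(t);ln[k]=(P[0],t);print(k,P.round(4).tolist(),np.degrees(np.arctan2(t[1],t[0])).round(1))
    c=[]
    for k in("Lr","Rr"):
        A=np.c_[ln[k][1],-ln["F"][1]];s=np.linalg.solve(A,ln["F"][0]-ln[k][0]);c.append(ln[k][0]+s[0]*ln[k][1])
    print("corners",np.round(c,4).tolist(),np.linalg.norm(c[0]-c[1]))
print("knob",cast(S,uz([(339,62)],200,130,2.66),.308),cast(D,[(337.5,166.5)],.306))
print("mill top",cast(S,uz([(291,520)],200,130,2.66),.148),cast(D,[(275,307)],.146))
print("urn base-ish toothpick rim",cast(S,uz([(306,492)],200,130,2.66),.064),cast(D,[(294,327)],.06))
print("pad centre",cast(S,uz([(447,328)],200,200,6),.144),cast(D,uz([(388,284)],200,205,6),.144))
E
```

```text
dish (array([0.43452899, 0.27002512]), np.float64(0.06807575646142369))
dish (array([0.43651316, 0.26730833]), np.float64(0.06851783290138694))
Lr [[0.4743, 0.2017], [0.5985, 0.2563]] 23.8
Rr [[0.4917, 0.1257], [0.5916, 0.1659]] 21.9
F [[0.4581, 0.1783], [0.4733, 0.136]] -70.3
corners [[0.4531, 0.1923], [0.4788, 0.1205]] 0.0763017054449162
Lr [[0.4669, 0.1997], [0.5958, 0.2534]] 22.6
Rr [[0.4923, 0.1232], [0.5925, 0.1643]] 22.3
F [[0.4559, 0.1713], [0.4718, 0.1299]] -68.9
corners [[0.4479, 0.1918], [0.4769, 0.1168]] 0.08033252402979174
knob [[0.69913789 0.25196634 0.308     ]] [[0.69332106 0.23654186 0.306     ]]
mill top [[ 0.47431476 -0.0168336   0.148     ]] [[ 0.47314677 -0.02660438  0.146     ]]
urn base-ish toothpick rim [[0.51822057 0.01379176 0.064     ]] [[0.52051918 0.00524662 0.06      ]]
pad centre [[0.5018077  0.16980561 0.144     ]] [[0.4972476  0.16481298 0.144     ]]
```

Both views agree. The urn axis is at about (0.699, 0.251) with yaw about 22.3°, and the scene knob ray gives (0.699, 0.252). The dish is at about (0.4355, 0.2685), measured radius 68 against the given 70. I'll check this by reprojecting it, and also locate the frother.

```bash
cat >> h.py <<'E'
O=np.array([.6985,.251]);Y=np.radians(22.4)
def w(x,y,z=0): 
    c,s=np.cos(Y),np.sin(Y);return np.array([O[0]+c*x-s*y,O[1]+s*x+c*y,z])
def u(p):
    c,s=np.cos(Y),np.sin(Y);d=np.array(p)[:2]-O;return np.array([c*d[0]+s*d[1],-s*d[0]+c*d[1]])
E
python3 - <<'E'
from h import *
for n in("scene","side"):
    d=r.get_image(n);im=d["img"][:,:,::-1].copy()
    big=cv2.resize(im[130:340,190:400],None,fx=2.8,fy=2.8,interpolation=cv2.INTER_CUBIC)
    def dr(X,c,cl=False):
        p=(((proj(d,X)-[190,130]+.5)*2.8-.5)*8).astype(int);cv2.polylines(big,[p],cl,c,1,cv2.LINE_AA,3)
    a=np.linspace(0,2*np.pi,60)
    dr([w(-.12,.04,.158),w(-.241,.04,.158),w(-.255,.026,.158),w(-.255,-.026,.158),w(-.241,-.04,.158),w(-.12,-.04,.158)],(0,0,255))
    dr([w(.101*np.cos(t),.101*np.sin(t),0) for t in a],(0,255,0),True)
    dr([w(.103*np.cos(t),.103*np.sin(t),.262) for t in a],(0,255,255),True)
    dr([w(0,0,.314),w(0,0,.29)],(0,0,255))
    dr([w(-.213-.017,.013,.149),w(-.23,-.013,.149),w(-.195,-.013,.138),w(-.195,.013,.138)],(255,0,0),True)
    dr([(.4355+.07*np.cos(t),.2685+.07*np.sin(t),.05) for t in a],(255,0,255),True)
    cv2.imwrite(f"pics/ov_{n}.png",big)
    if n=="scene": print("frother",cast(d,[(240,177),(241,187),(228,180),(256,180),(271,178)],0).round(3).tolist(),[u(p).round(3).tolist() for p in cast(d,[(241,180)],0)])
print("dish u",u((.4355,.2685)), "drip",w(-.18,0),"pad",w(-.213,0,.144))
for q in((-.34,.116),(-.256,.116),(-.18,.21),(-.18,.095)):print(q,w(*q))
E
```

```text
frother [[0.59, 0.52, 0.0], [0.573, 0.484, 0.0], [0.552, 0.53, 0.0], [0.627, 0.482, 0.0], [0.671, 0.463, 0.0]] [[-0.006, 0.28]]
dish u [-0.23648688  0.11640106] drip [0.53208171 0.18240733 0.        ] pad [0.50157169 0.16983201 0.144     ]
(-0.34, 0.116) [0.33995018 0.22868341 0.        ]
(-0.256, 0.116) [0.41761205 0.26069332 0.        ]
(-0.18, 0.21) [0.45205693 0.376562   0.        ]
(-0.18, 0.095) [0.49588003 0.27023921 0.        ]
```

View pics/ov_scene.png

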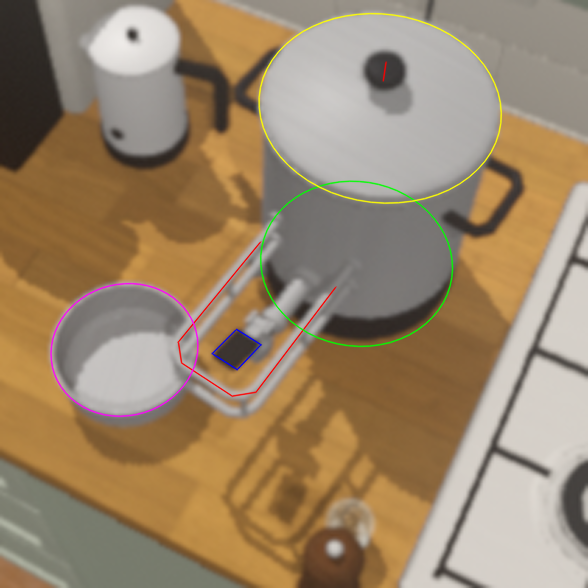

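View pics/ov_side.png

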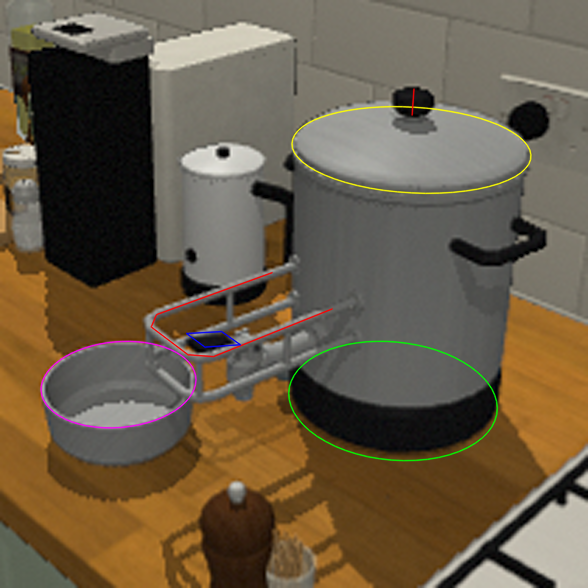

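The overlays match the lid, rails, lever and dish to within about 3 mm. The frother is at urn (0, 0.28), clear of the path.

The plan is to push the dish along urn +x from the front, then along urn −y from the left. The gripper's camera side will face away from the guard.

carry_out(
  travel=[
    [1.5, -2.7, 0],
    [1.5, -2.7, 0],
    [1.5, -2.7, 0],
    [1.5, -2.7, 0],
    [1.5, -2.7, 0],
    [1.5, -2.7, 0],
    [1.5, -2.7, 0],
    [1.5, -2.7, 0],
    [1.5, -2.7, 0],
    [1.5, -2.7, 0],
    [1.5, -2.7, 0],
    [1.5, -2.7, 0],
  ],
  yaw=[0.056, 0.056, 0.056, 0.056, 0.056, 0.056, 0.056, 0.056, 0.056, 0.056, 0.056, 0.056],
  jaw=5,
)

```text
time_s: 1.35
ee_pos: [0.3421, 0.2265, 0.2314]
ee_rot: [-0.194, 0.981, -0.0, 0.0]
wrist_force: [0.8, -0.2, -0.5]
finger_gap: 0.0502
```

carry_out(
  travel=[
    [0, 0, -2.5],
    [0, 0, -2.5],
    [0, 0, -2.5],
    [0, 0, -2.5],
    [0, 0, -2.5],
    [0, 0, -2.5],
    [0, 0, -2.5],
    [0, 0, -2.2],
    [0, 0, -1.3],
    [0, 0, 0],
  ],
  yaw=[0, 0, 0, 0, 0, 0, 0, 0, 0, 0],
)

```text
time_s: 2.18
ee_pos: [0.3458, 0.2312, 0.0234]
ee_rot: [-0.193, 0.981, -0.001, -0.004]
wrist_force: [0.2, 0.9, 0.6]
finger_gap: 0.05
```

Run:
```python
from h import *
for n in("scene","side","wrist"):
    d=r.get_image(n);im=d["img"][:,:,::-1]
    cv2.imwrite(f"pics/{n}1.png",im if n=="wrist" else cv2.resize(im[150:350,120:340],None,fx=3,fy=3,interpolation=cv2.INTER_CUBIC))
print(u(r.get_state()["ee_pos"]))
```

```text
[-0.33339668  0.11594161]
```

View pics/scene1.png

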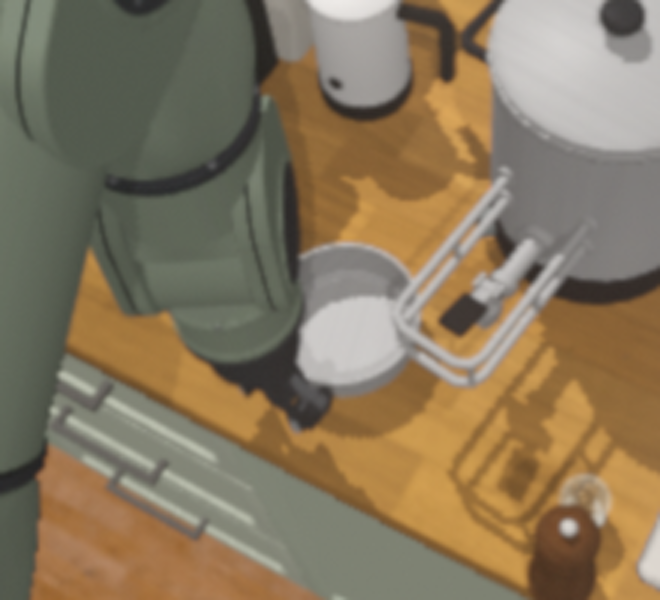

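View pics/side1.png

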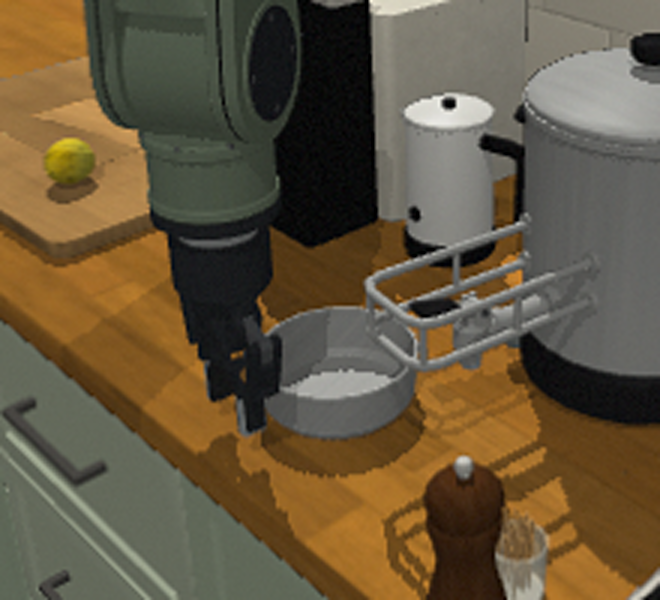

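View pics/wrist1.png

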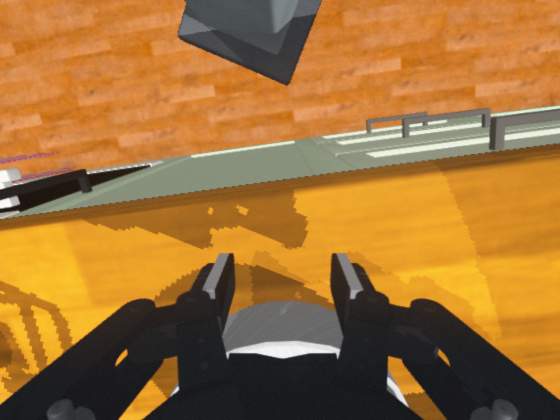

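The fingers straddle the dish's front edge symmetrically: wrist-view pads at about (225,270) and (343,270), dish between them at about (285,325). I'll push along urn +x.

carry_out(
  travel=[
    [0.6, 0.25, -0.1],
    [0.7, 0.28, -0.1],
    [0.7, 0.28, 0],
    [0.7, 0.28, 0],
    [0.7, 0.28, 0],
    [0.7, 0.28, 0],
    [0.7, 0.28, 0],
    [0.7, 0.28, 0],
    [0.6, 0.25, 0],
    [0.5, 0.21, 0],
    [0.4, 0.17, 0],
    [0.1, 0.05, 0],
  ],
  yaw=[0, 0, 0, 0, 0, 0, 0, 0, 0, 0, 0, 0],
)

```text
time_s: 3.33
ee_pos: [0.417, 0.2594, 0.0231]
ee_rot: [-0.192, 0.981, -0.001, -0.003]
wrist_force: [-3.0, -1.3, 1.4]
finger_gap: 0.0505
```

carry_out(
  travel=[
    [-0.9, -0.37, 0],
    [-1.8, -0.75, 1],
    [-1.0, -0.4, 2],
    [0, 0, 3],
    [0, 0, 4],
    [0, 0, 4],
    [-0.8, 2, 2],
    [-0.8, 2.5, 0],
    [-0.8, 2.5, 0],
    [-0.8, 2.5, 0],
    [-0.8, 2.5, 0],
    [0, 2, 0],
  ],
  yaw=[0, 0, 0, 0, 0, -0.1, -0.1, -0.1, -0.1, -0.1, -0.1, -0.1],
)

```text
time_s: 4.33
ee_pos: [0.3376, 0.3862, 0.183]
ee_rot: [0.157, 0.988, 0.0, -0.004]
wrist_force: [-0.7, 0.2, 0.9]
finger_gap: 0.0498
```

Run:
```python
from h import *
for n in("scene","side"):
    d=r.get_image(n);im=d["img"][:,:,::-1]
    cv2.imwrite(f"pics/{n}2.png",cv2.resize(im[190:310,200:340],None,fx=5,fy=5,interpolation=cv2.INTER_CUBIC))
p=r.get_state()["ee_pos"];print(p,u(p))
```

```text
[0.33812759 0.38712057 0.18268623] [-0.28130937  0.26317699]
```

View pics/scene2.png

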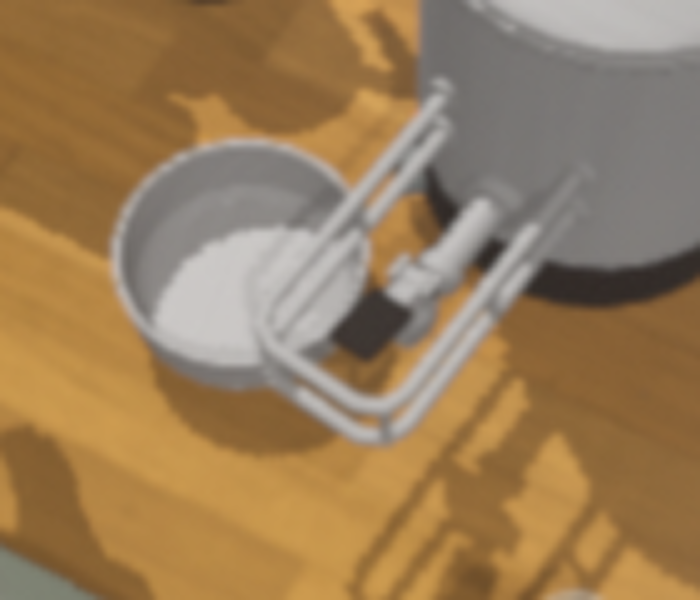

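View pics/side2.png

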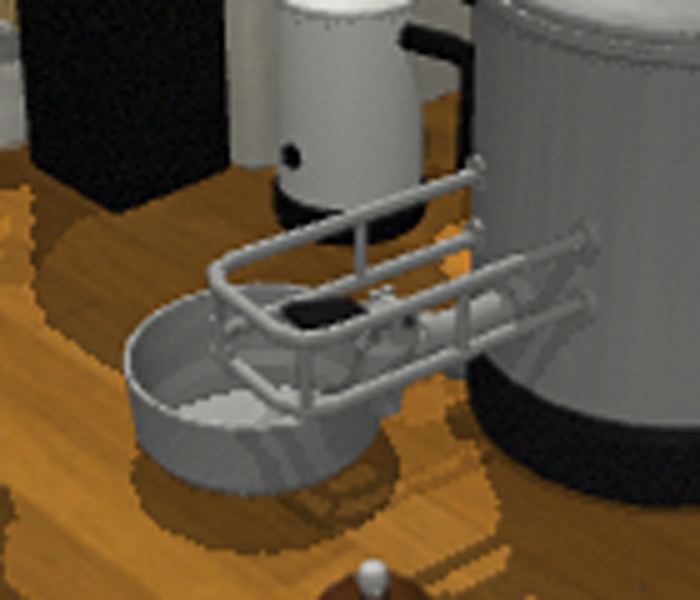

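The dish has moved toward the urn: scene2 rim spans x 113–372 and y 140–367, and the guard is intact. Measuring it again.

Run:
```python
from h import *
S=r.get_image("scene");D=r.get_image("side")
for d,p in((S,[(113,255),(135,195),(180,155),(245,140),(310,158),(350,190),(372,240),(155,335),(200,358),(250,367)]),(D,[(126,365),(145,335),(190,300),(265,284),(130,385),(160,415),(220,430),(290,427)])):
    c,R=circ(cast(d,uz(p,200,190,5),.05));print(c,R,u(c))
print(w(-.182,.22),w(-.182,.21))
```

```text
[0.48878367 0.28591693] 0.0694505249015173 [-0.1805866   0.11219899]
[0.48898656 0.28022972] 0.06949483414283189 [-0.18256624  0.10686358]
[0.44639714 0.38504532 0.        ] [0.45020784 0.37579986 0.        ]
```

carry_out(
  travel=[
    [1.2, -0.1, 0],
    [1.2, -0.1, 0],
    [1.2, -0.1, 0],
    [1.2, -0.1, 0],
    [1.2, -0.1, 0],
    [1.2, -0.1, 0],
    [1.2, -0.1, 0],
    [1.2, 0, 0],
    [1.2, 0, 0],
    [0.3, 0, 0],
    [0, 0, 0],
  ],
  yaw=[-0.1, -0.1, -0.1, -0.1, -0.1, -0.1, -0.1, -0.1, -0.066, 0, 0],
)

```text
time_s: 5.45
ee_pos: [0.4509, 0.376, 0.1826]
ee_rot: [0.555, 0.832, 0.001, -0.003]
wrist_force: [0.5, 0.5, 0.3]
finger_gap: 0.05
```

Run:
```python
from h import *
p=r.get_state();print(p["ee_pos"],u(p["ee_pos"]),p["ee_rot"])
d=r.get_image("scene");cv2.imwrite("pics/scene3.png",d["img"][:,:,::-1])
d=r.get_image("wrist");cv2.imwrite("pics/wrist3.png",d["img"][:,:,::-1])
```

```text
[0.45093605 0.37595652 0.18260747] [-0.18126704  0.20986734] [ 0.5553024   0.83164106  0.00115273 -0.0033272 ]
```

View pics/scene3.png

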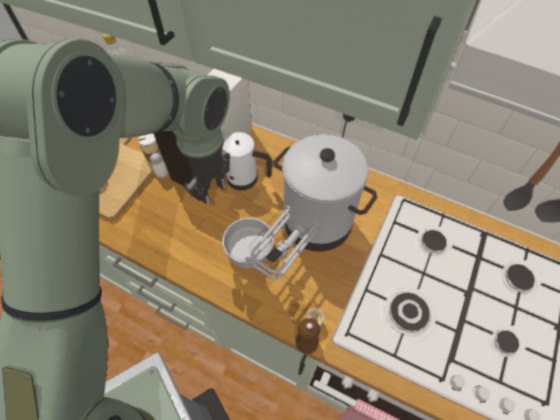

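View pics/wrist3.png

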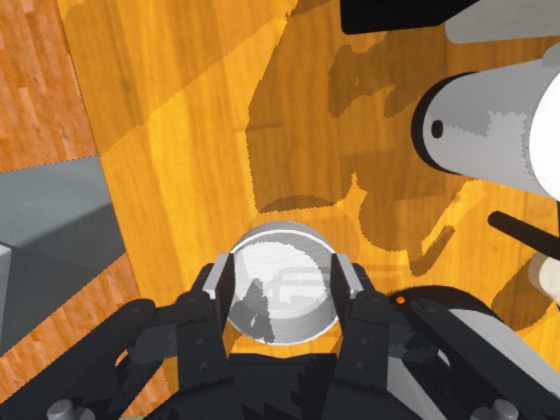

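The dish sits centred between the fingers (wrist view x≈285). Next I'll descend slightly outside it, then push along urn −y.

carry_out(
  travel=[
    [-0.6, 1.4, 0],
    [0, 0, -2.2],
    [0, 0, -2.2],
    [0, 0, -2.2],
    [0, 0, -2.2],
    [0, 0, -2.2],
    [0, 0, -2.2],
    [0, 0, -1.5],
    [0, 0, -1.2],
    [0, 0, -0.3],
    [0, 0, 0],
  ],
  yaw=[0, 0, 0, 0, 0, 0, 0, 0, 0, 0, 0],
)

```text
time_s: 6.47
ee_pos: [0.444, 0.3909, 0.0206]
ee_rot: [0.555, 0.832, 0.001, -0.004]
wrist_force: [0.5, -0.1, -0.6]
finger_gap: 0.0499
```

carry_out(
  travel=[
    [0.34, -0.83, 0],
    [0.38, -0.92, 0],
    [0.38, -0.92, 0],
    [0.38, -0.92, 0],
    [0.38, -0.92, 0],
    [0.38, -0.92, 0],
    [0.38, -0.92, 0],
    [0.38, -0.92, 0],
    [0.38, -0.92, 0],
    [0.38, -0.92, 0],
    [0.3, -0.74, 0],
    [0, 0, 0],
  ],
  yaw=[0, 0, 0, 0, 0, 0, 0, 0, 0, 0, 0, 0],
)

```text
time_s: 7.47
ee_pos: [0.4859, 0.2903, 0.0208]
ee_rot: [0.557, 0.831, 0.001, -0.003]
wrist_force: [0.7, -0.2, 0.4]
finger_gap: 0.0501
```

Run:
```python
from h import *
p=r.get_state();print(p["ee_pos"],u(p["ee_pos"]))
for n in("scene","side"):
    d=r.get_image(n);im=d["img"][:,:,::-1]
    cv2.imwrite(f"pics/{n}4.png",cv2.resize(im[170:310,190:340],None,fx=4,fy=4,interpolation=cv2.INTER_CUBIC))
```

```text
[0.48586004 0.29031652 0.02075819] [-0.18161307  0.11738072]
```

View pics/scene4.png

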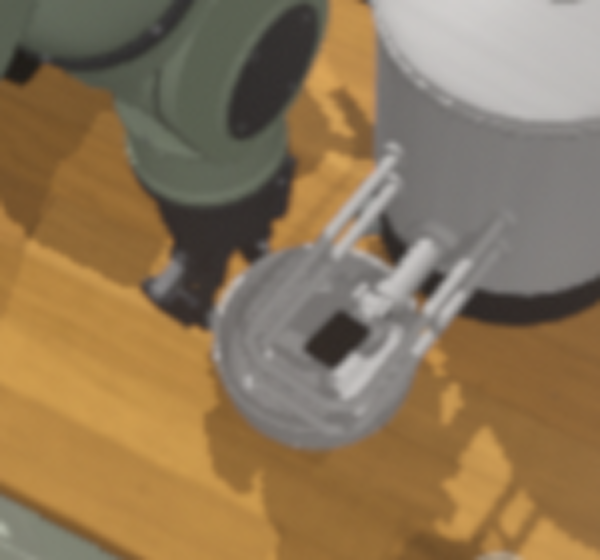

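View pics/side4.png

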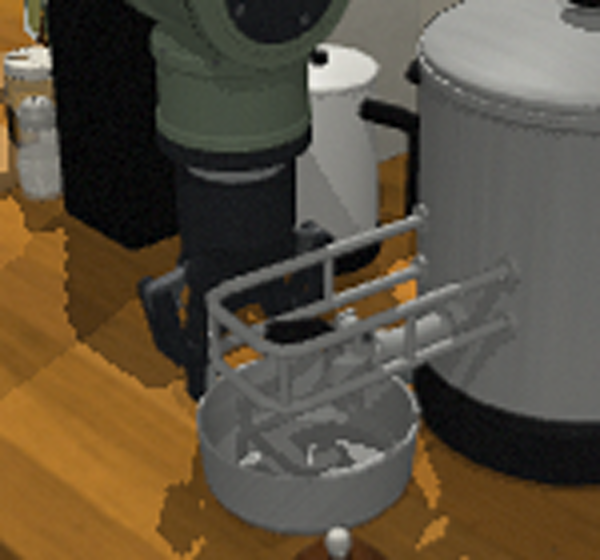

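The dish rim in scene4 spans about x 212–420 around the tap. The gripper is still clear of the left rail. Measuring.

Run:
```python
from h import *
S=r.get_image("scene");D=r.get_image("side")
for d,p in((S,[(212,335),(222,295),(255,258),(300,243),(420,340),(407,385),(228,385)]),(D,[(198,415),(203,435),(230,466),(275,485),(330,488),(380,475),(410,450),(418,415)])):
    c,R=circ(cast(d,uz(p,190,170,4),.05));print(c,R,u(c))
```

```text
[0.51560841 0.22134266] 0.06998023543476593 [-0.18039323  0.04227499]
[0.51369456 0.20814752] 0.06796213469832794 [-0.18719095  0.03080479]
```

The dish is at about urn (−0.182, +0.04). I'll back off and shut the jaws, so the fingers reach farther ahead of the body, then finish the push with margin to the rail.

carry_out(
  travel=[
    [-0.38, 0.92, 0],
    [-0.2, 0.5, 0],
    [0, 0, 0],
    [0, 0, 0],
    [0, 0, 0],
    [0, 0, 0],
    [0, 0, 0],
  ],
  yaw=[0, 0, 0, 0, 0, 0, 0],
  jaw=0,
)

```text
time_s: 8.25
ee_pos: [0.4793, 0.3065, 0.0208]
ee_rot: [0.556, 0.831, 0.001, -0.003]
wrist_force: [0.2, -0.0, -0.1]
finger_gap: 0.0001
```

carry_out(
  travel=[
    [0.2, -0.5, 0],
    [0.15, -0.37, 0],
    [0.15, -0.37, 0],
    [0.15, -0.37, 0],
    [0.15, -0.37, 0],
    [0.15, -0.37, 0],
    [0.15, -0.37, 0],
    [0.1, -0.24, 0],
    [0.05, -0.12, 0],
    [0, 0, 0],
  ],
  yaw=[0, 0, 0, 0, 0, 0, 0, 0, 0, 0],
)

```text
time_s: 9.08
ee_pos: [0.4918, 0.2756, 0.0208]
ee_rot: [0.556, 0.831, 0.001, -0.003]
wrist_force: [-0.2, -0.5, -0.7]
finger_gap: -0.0004
```

Run:
```python
from h import *
p=r.get_state();print(p["ee_pos"],u(p["ee_pos"]),p["wrist_force"])
for n in("scene","side"):
    d=r.get_image(n);im=d["img"][:,:,::-1]
    cv2.imwrite(f"pics/{n}5.png",cv2.resize(im[170:310,190:340],None,fx=4,fy=4,interpolation=cv2.INTER_CUBIC))
```

```text
[0.49177118 0.27558453 0.0207571 ] [-0.18176187  0.10150776] [-0.22245227 -0.54497835 -0.6972478 ]
```

View pics/scene5.png

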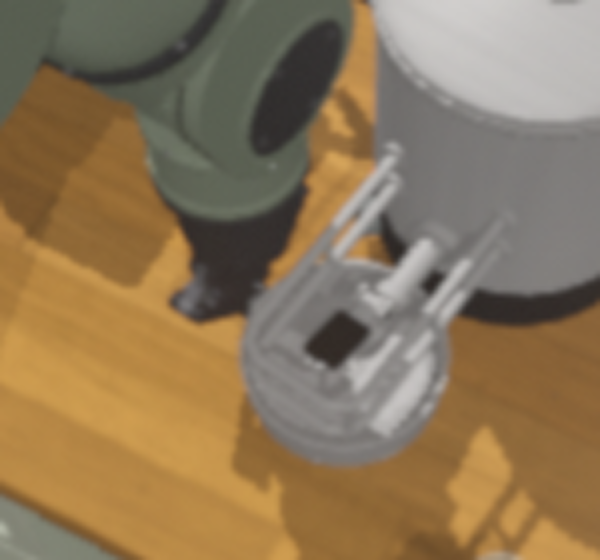

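View pics/side5.png

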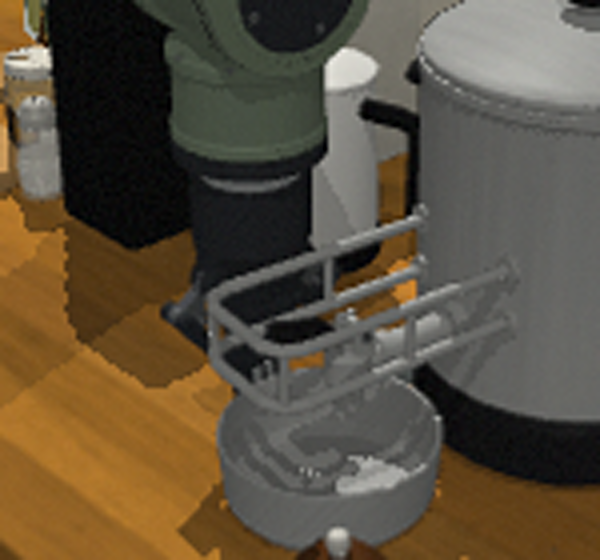

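Run:
```python
from h import *
S=r.get_image("scene");D=r.get_image("side")
for d,p in((S,[(241,360),(248,390),(262,412),(447,345),(442,385),(425,415),(246,330)]),(D,[(217,440),(224,460),(250,484),(295,503),(350,507),(400,492),(432,465),(442,430)])):
    c,R=circ(cast(d,uz(p,190,170,4),.05));print(c,R,u(c))
print(proj(S,w(-.18,0,.05))); print(((proj(S,w(-.18,0,.05))-[190,170]+.5)*4))
```

```text
[0.52293501 0.19811146] 0.06822747318525048 [-0.18247217  0.01800473]
[0.5218121  0.18897632] 0.06796268435514391 [-0.18699148  0.00998677]
[[281.87406826 260.74654827]]
[[369.49627303 364.98619307]]
```

The dish is at about urn (−0.183, +0.017), i.e. within 20 mm of the drip point, standing still. A further push isn't worth the rail risk. I'll retreat, lift, and turn the jaw plane to face the side camera so I can measure the shut fingers' silhouette before entering the guard.

carry_out(
  travel=[
    [-0.5, 1.2, 0],
    [-0.9, 2.2, 0],
    [-0.9, 2.2, 0],
    [0, 0, 2],
    [0, 0, 3],
    [0, 0, 3.5],
    [0, 0, 3.5],
    [0, 0, 3.5],
    [0, 0, 3.5],
    [0, 0, 3.5],
    [0, 0, 2],
    [0, 0, 0],
  ],
  yaw=[0, 0, 0, 0, 0, -0.1, -0.1, -0.1, -0.1, -0.1, -0.1, -0.05],
)

```text
time_s: 10.28
ee_pos: [0.4691, 0.3335, 0.27]
ee_rot: [0.794, 0.608, 0.005, -0.003]
wrist_force: [-0.5, 0.0, 0.6]
finger_gap: 0.0002
```

Run:
```python
from h import *
p=r.get_state();print(p["ee_pos"],u(p["ee_pos"]),p["ee_rot"])
d=r.get_image("side");c=proj(d,p["ee_pos"])[0];print(c)
from scipy.spatial.transform import Rotation as T
R=T.from_quat(p["ee_rot"]).as_matrix()
x0,y0=int(c[0])-50,int(c[1])-80
im=cv2.resize(d["img"][y0:y0+110,x0:x0+100][:,:,::-1],None,fx=5,fy=5,interpolation=cv2.INTER_CUBIC)
for k in(0,20,40,48,60,73):
    for h in(-.036,0,.036):
        q=(proj(d,np.array(p["ee_pos"])-R[:,2]*k/1000+R[:,1]*h)[0]-[x0,y0]+.5)*5
        cv2.circle(im,(int(q[0]),int(q[1])),2,(0,0,255) if k!=48 else (0,255,0),-1)
cv2.imwrite("pics/side6.png",im)
d=r.get_image("scene");cv2.imwrite("pics/scene6.png",cv2.resize(d["img"][150:350,150:350][:,:,::-1],None,fx=3,fy=3,interpolation=cv2.INTER_CUBIC))
```

```text
[0.4690645  0.3334795  0.27001723] [-0.18069319  0.16368717] [ 0.79362093  0.60838058  0.00543448 -0.00305829]
[237.16790957 175.19654029]
```

View pics/side6.png

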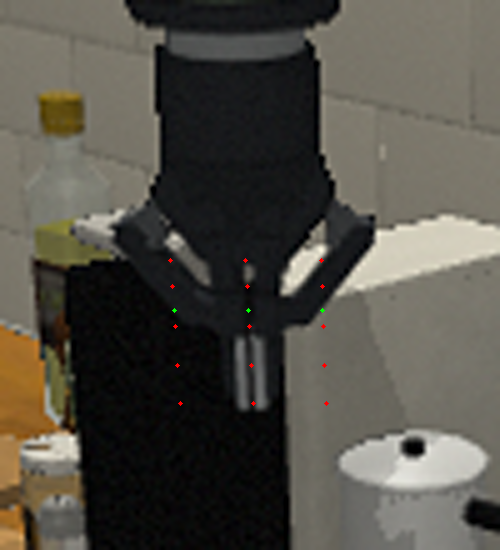

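View pics/scene6.png

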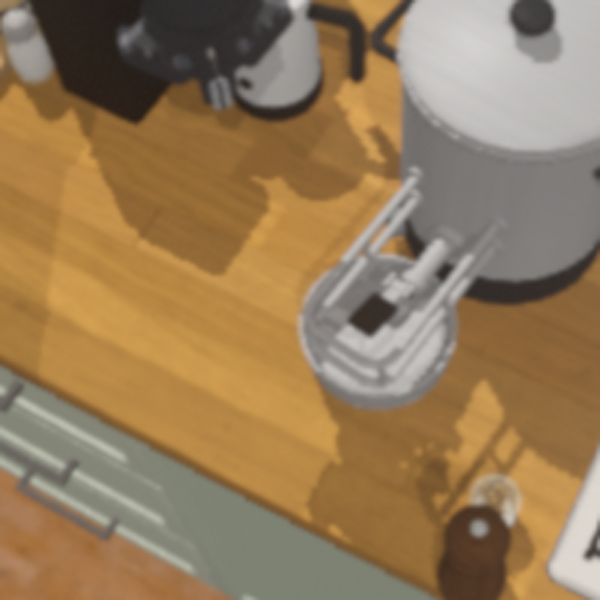

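From the silhouette, the shut fingers' tip is ±9.5 mm wide. The knuckles flare to about ±28 mm at 44 mm above the tip and ±60 mm higher up. With the jaw axis along urn x the opening is cleared, so I'll hover above it with the camera to the left, then recheck.

carry_out(
  travel=[
    [0.3, -1.6, 0],
    [0.3, -1.6, 0],
    [0.3, -1.6, 0],
    [0.3, -1.6, 0],
    [0.4, -1.6, 0],
    [0.4, -1.6, 0],
    [0.4, -1.6, 0],
    [0.4, -1.6, 0],
    [0.4, -1.7, 0],
    [0.36, -1.74, 0],
    [0, 0, 0],
    [0, 0, 0],
  ],
  yaw=[0.1, 0.1, 0.1, 0.1, 0.1, 0.1, 0.05, 0, 0, 0, 0, 0],
)

```text
time_s: 11.38
ee_pos: [0.504, 0.1694, 0.2652]
ee_rot: [0.555, 0.832, 0.001, -0.004]
wrist_force: [-0.6, 0.3, -0.4]
finger_gap: 0.0003
```

Run:
```python
from h import *
p=r.get_state();print(p["ee_pos"],u(p["ee_pos"]),p["ee_rot"])
for n,o in (("scene",(200,180)),("side",(200,190)),("wrist",None)):
    d=r.get_image(n);im=d["img"][:,:,::-1]
    cv2.imwrite(f"pics/{n}7.png",im if o is None else cv2.resize(im[o[1]:o[1]+120,o[0]:o[0]+140],None,fx=5,fy=5,interpolation=cv2.INTER_CUBIC))
```

```text
[0.50401743 0.16943278 0.26523865] [-0.21089094 -0.0013011 ] [ 0.55539568  0.83157628  0.0010595  -0.00392526]
```

View pics/scene7.png

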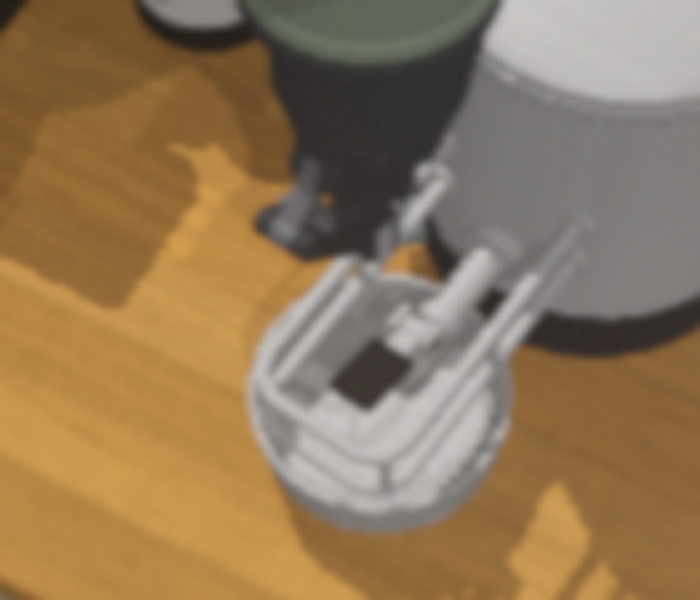

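View pics/side7.png

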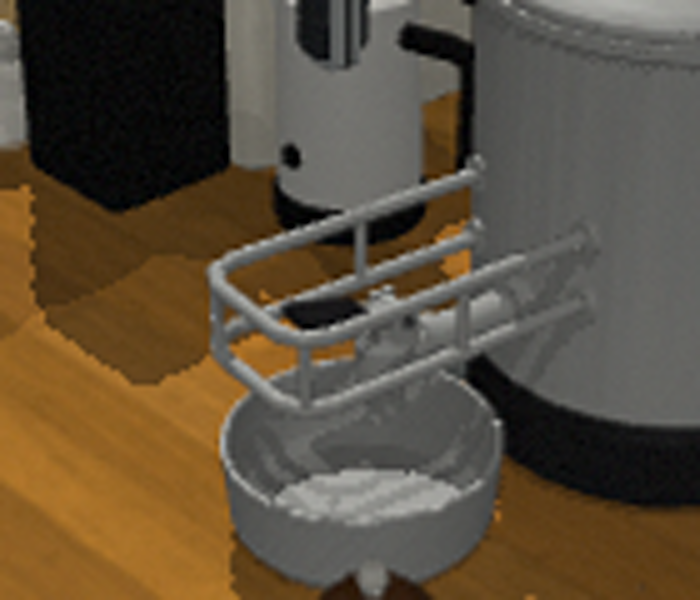

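View pics/wrist7.png

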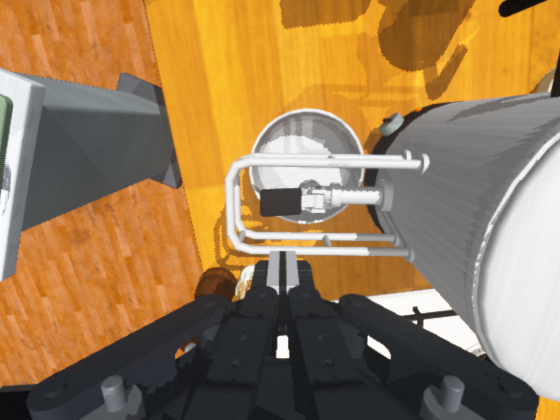

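The wrist view shows the whole opening: front bar at x≈232, rails at y≈160 and 252, paddle at (281,202). The dish is under the tap. I'll enlarge it for an accurate fix.

Run:
```python
import cv2
im=cv2.imread("pics/wrist7.png")[135:285,210:410];cv2.imwrite("pics/w7z.png",cv2.resize(im,None,fx=4,fy=4,interpolation=cv2.INTER_CUBIC))
```

```text
(no output)
```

View pics/w7z.png

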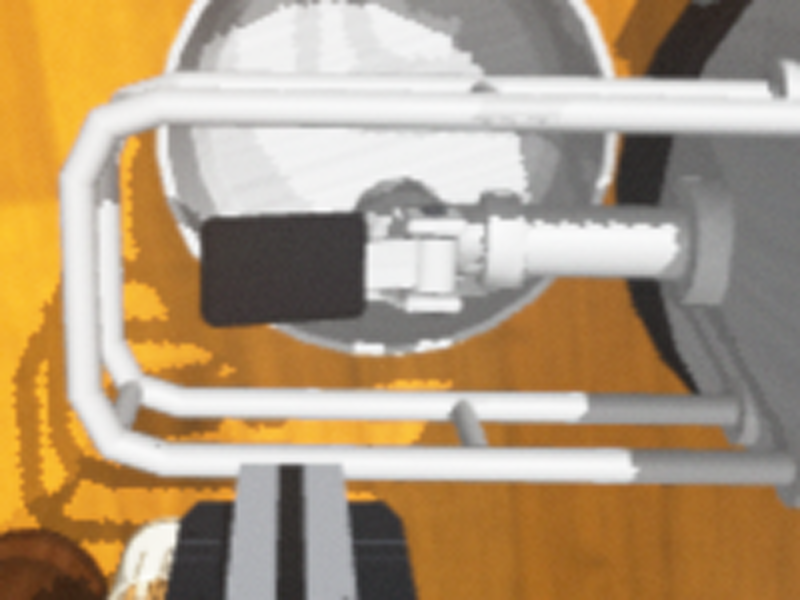

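Run:
```python
from h import *
W=r.get_image("wrist");p=r.get_state()["ee_pos"]
def C(P,z): return np.array([u(q) for q in cast(W,uz(P,210,135,4),z)]).round(4).tolist()
print("tcp",u(p), "tcp px",((proj(W,p)[0]-[210,135])*4))
print("front bar",C([(79,210),(80,330)],.158))
print("L rail",C([(200,110),(600,116)],.158));print("R rail",C([(200,460),(600,465)],.158))
print("paddle front corners",C([(203,222),(208,325)],.149),"rear",C([(365,213),(363,316)],.139))
print("dish rim",[u(c) for c in [circ(cast(W,uz([(160,150),(175,70),(615,150),(610,90),(380,352),(300,340),(460,340),(180,215)],210,135,4),.05))[0]]], circ(cast(W,uz([(160,150),(175,70),(615,150),(610,90),(380,352),(300,340),(460,340),(180,215)],210,135,4),.05))[1])
```

```text
tcp [-0.21060215 -0.00029095] tcp px [283.83564063 520.25239561]
front bar [[-0.2557, 0.0188], [-0.2567, -0.0083]]
L rail [[-0.2293, 0.0402], [-0.1454, 0.0394]]
R rail [[-0.2308, -0.0394], [-0.1392, -0.0402]]
paddle front corners [[-0.2298, 0.0142], [-0.2291, -0.0099]] rear [[-0.1931, 0.0142], [-0.1931, -0.0106]]
dish rim [array([-0.18100898,  0.01738086])] 0.0680218998053006
```

The wrist measurement confirms the model to about 1 mm: front bar centre −0.256, rails ±0.040, paddle centre y≈+0.002, dish (−0.181, +0.017). The TCP is at (−0.211, 0). Descending into the opening.

carry_out(
  travel=[
    [0, 0, -1.5],
    [0, 0, -2],
    [0, 0, -2],
    [0, 0, -2],
    [0, 0, -1.5],
    [0, 0, -1],
    [0, 0, -0.8],
    [0, 0, -0.4],
    [0, 0, 0],
  ],
  yaw=[0, 0, 0, 0, 0, 0, 0, 0, 0],
)

```text
time_s: 12.33
ee_pos: [0.504, 0.1698, 0.1533]
ee_rot: [0.556, 0.831, 0.001, -0.004]
wrist_force: [-0.7, 0.1, -0.1]
finger_gap: 0.0002
```

Run:
```python
from h import *
p=r.get_state();print(p["ee_pos"],u(p["ee_pos"]),p["wrist_force"])
for n,o in (("side",(200,150)),("wrist",None)):
    d=r.get_image(n);im=d["img"][:,:,::-1]
    cv2.imwrite(f"pics/{n}8.png",im if o is None else cv2.resize(im[o[1]:o[1]+120,o[0]:o[0]+140],None,fx=5,fy=5,interpolation=cv2.INTER_CUBIC))
```

```text
[0.50397828 0.16980046 0.15326633] [-0.21078702 -0.00094625] [-0.65027809  0.124516   -0.10234059]
```

View pics/side8.png

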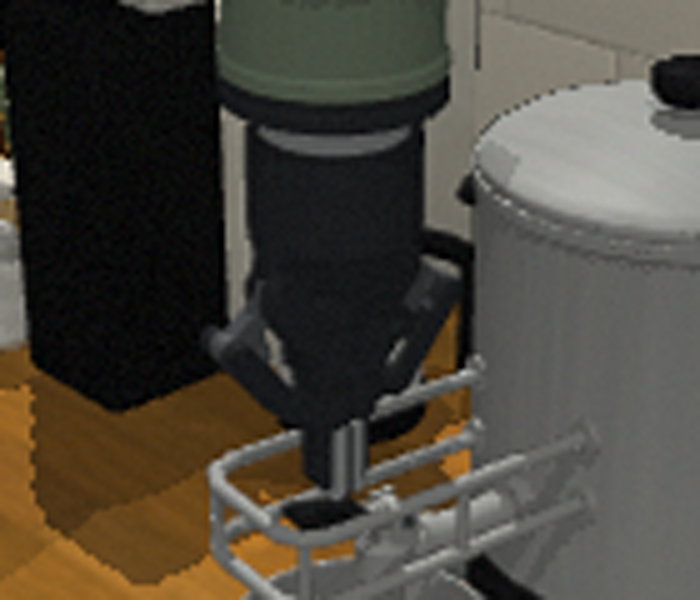

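View pics/wrist8.png

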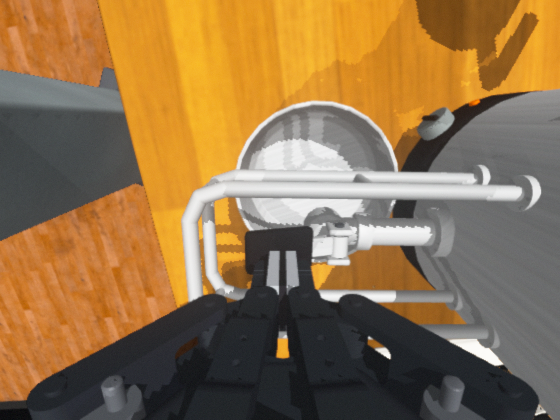

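The fingertips are centred in the opening just above the paddle (wrist view tips at (283,255), on the paddle). Pressing slowly.

carry_out(
  travel=[
    [0, 0, -0.4],
    [0, 0, -0.4],
    [0, 0, -0.3],
    [0, 0, -0.3],
    [0, 0, -0.3],
    [0, 0, -0.3],
    [0, 0, -0.2],
    [0, 0, -0.2],
    [0, 0, -0.2],
    [0, 0, 0],
    [0, 0, 0],
  ],
  yaw=[0, 0, 0, 0, 0, 0, 0, 0, 0, 0, 0],
)

```text
time_s: 13.35
ee_pos: [0.5038, 0.1694, 0.1276]
ee_rot: [0.556, 0.831, 0.001, -0.004]
wrist_force: [-2.0, -0.8, 1.8]
finger_gap: -0.0003
```

carry_out(
  travel=[
    [0, 0, -0.15],
    [0, 0, -0.15],
    [0, 0, -0.1],
    [0, 0, -0.1],
    [0, 0, 0],
    [0, 0, 0],
  ],
  yaw=[0, 0, 0, 0, 0, 0],
)

```text
time_s: 13.85
ee_pos: [0.5043, 0.1695, 0.1231]
ee_rot: [0.556, 0.831, 0.002, -0.003]
wrist_force: [-3.0, -0.3, 10.9]
finger_gap: -0.0003
```

carry_out(
  travel=[
    [0, 0, -0.1],
    [0, 0, -0.1],
    [0, 0, 0],
    [0, 0, 0],
  ],
  yaw=[0, 0, 0, 0],
)

```text
time_s: 14.18
ee_pos: [0.5046, 0.1696, 0.1222]
ee_rot: [0.556, 0.831, 0.002, -0.003]
wrist_force: [-9.6, -2.9, 35.9]
finger_gap: 0.0001
```

Run:
```python
from h import *
p=r.get_state();print(p["ee_pos"],u(p["ee_pos"]),p["wrist_force"])
d=r.get_image("side");im=d["img"][:,:,::-1];o=(200,190)
cv2.imwrite("pics/side9.png",cv2.resize(im[o[1]:o[1]+120,o[0]:o[0]+140],None,fx=5,fy=5,interpolation=cv2.INTER_CUBIC))
```

```text
[0.50457899 0.16961772 0.12219296] [-0.21030127 -0.00134411] [-9.56247388 -2.85424088 35.90668631]
```

View pics/side9.png

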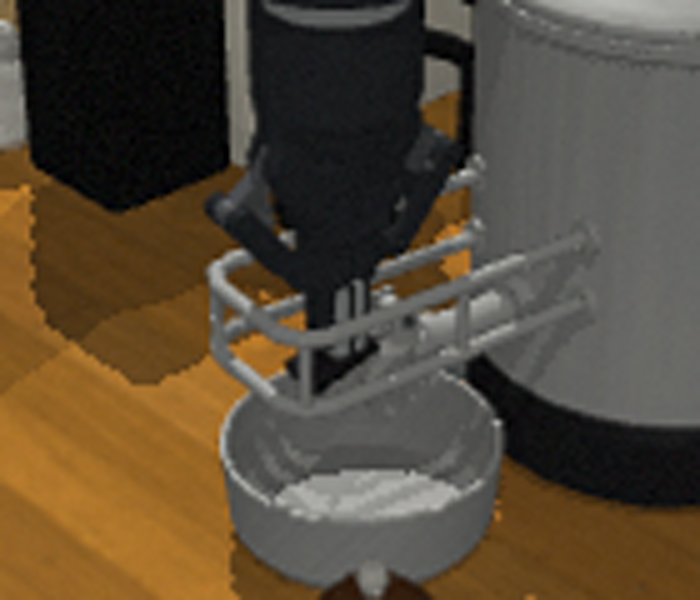

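The force rose to 36 N at z = 0.122, so the lever is against its stop. I've held it there and will now rise straight out.

carry_out(
  travel=[
    [0, 0, 0.3],
    [0, 0, 0.6],
    [0, 0, 1],
    [0, 0, 1.5],
    [0, 0, 2],
    [0, 0, 2.5],
    [0, 0, 2.5],
    [0, 0, 2.5],
    [0, 0, 2],
    [0, 0, 1],
    [0, 0, 0],
    [0, 0, 0],
  ],
  yaw=[0, 0, 0, 0, 0, 0, 0, 0, 0, 0, 0, 0],
)

```text
time_s: 15.23
ee_pos: [0.5043, 0.1696, 0.2802]
ee_rot: [0.556, 0.831, 0.002, -0.003]
wrist_force: [0.6, 0.1, -0.9]
finger_gap: -0.0001
```

Run:
```python
from h import *
p=r.get_state();print(p["ee_pos"],u(p["ee_pos"]),p["wrist_force"],p["time_s"])
for n,o in (("scene",(200,190)),("side",(200,190)),("wrist",(210,135))):
    d=r.get_image(n);im=d["img"][:,:,::-1];
    cv2.imwrite(f"pics/{n}10.png",cv2.resize(im[o[1]:o[1]+170,o[0]:o[0]+190],None,fx=3.5,fy=3.5,interpolation=cv2.INTER_CUBIC))
```

```text
[0.50425846 0.16959181 0.28016409] [-0.21060749 -0.00124592] [ 0.55928581  0.09184122 -0.93991492] 15.2333
```

View pics/scene10.png

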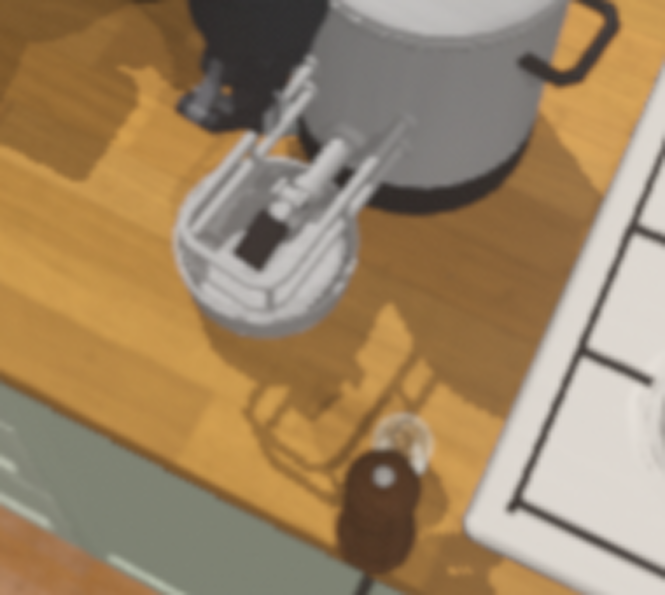

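View pics/side10.png

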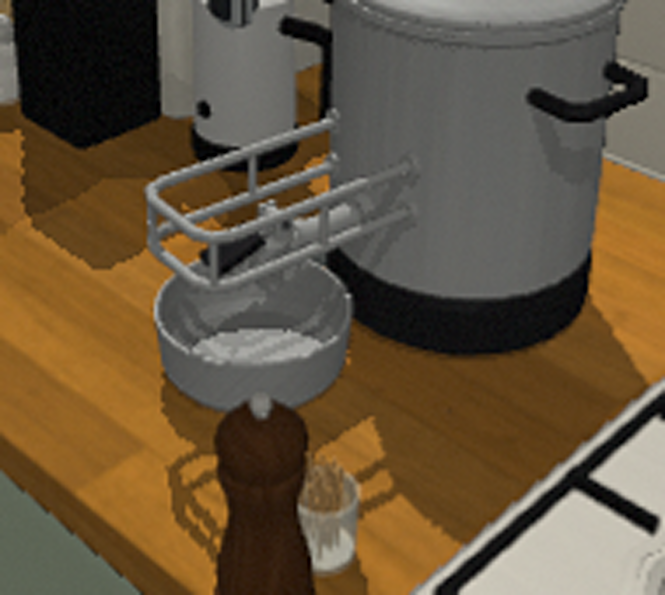

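View pics/wrist10.png

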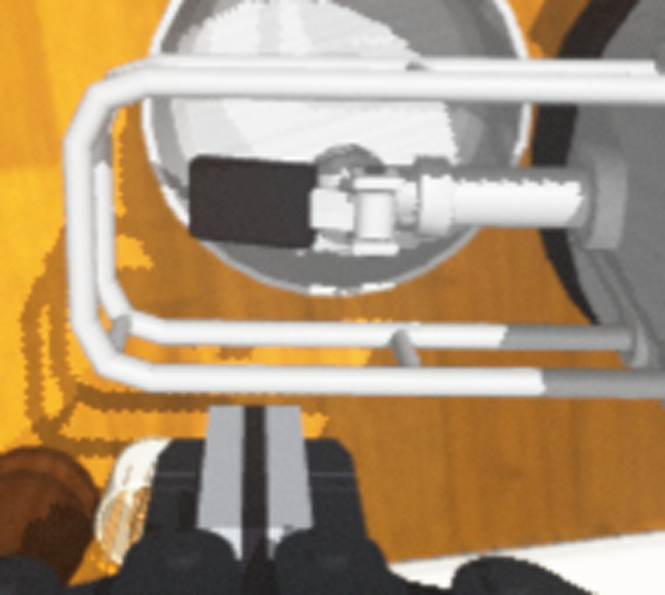

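The paddle now slopes down toward the front (side view from (262,238) to (205,262)) and stays there. The dish is still under the tap, the mill and toothpick pot haven't moved, and the arm is clear. Handing in.

Run:
```python
from h import *
for n in("scene","side"):
    a=cv2.imread(f"pics/{n}0.png").astype(int);b=r.get_image(n)["img"][:,:,::-1].astype(int)
    s=(slice(300,355),slice(295,325)) if n=="scene" else (slice(305,370),slice(262,302))
    print(n,"mill/pot mean diff",np.abs(a-b)[s].mean())
print(r.hand_in())
```

```text
scene mill/pot mean diff 7.994545454545454
side mill/pot mean diff 4.392948717948718
the job is handed in; nothing more can be done
None
```

The dish stands under the spout, the tap lever is pressed down against its stop, and the job was handed in with the arm clear, about 15 s into the 54 s allowed. I got no verdict back.

- **Dish:** I pushed it in two straight stretches without lifting it. Before the press, the scene and wrist views put its centre at urn (−0.181 to −0.182, +0.017 to +0.018), about 17–18 mm from the drip point against the 35 mm limit. The oblique side view put it about 8 mm lower in y. I did not re-measure the dish after the press; the last pictures showed it in place.
- **Lever:** I pressed with shut fingers, reaching down through the guard opening. The force rose from 11 N to 36 N over the last 1 mm at fingertip height 0.122 m, which I took as the stop. After I withdrew, the paddle still sloped down. I have no direct reading of the lever angle.
- **Guard and hot pot:** The guard position measured from the wrist camera matched my model to about 1–2 mm before I went in. I saw no sign of contact with either, and the wrist force was about 0 both just above the paddle and after withdrawal.
- **Mill and toothpick pot:** They look unmoved. A rough before/after picture comparison of that area gave small mean differences (8 and 4 grey levels). I put those down to shadows and did not measure their positions again.

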